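Stow the battery pack, then open the solvent flask's safety cap

TASK

Before the solvent flask is opened, put the battery pack away: lay it (do not drop it) on the floor of the open drawer and slide the drawer fully shut. Then press the flask's push-and-turn safety cap down, twist it anticlockwise (seen from above) until it is free, and lift it straight up. Finish while still holding the cap in the gripper, upright and still, its underside about 8 cm above the mouth of the flask; leave the tape roll, spray can, carton and spanner where they are.

Things in the scene. Friction and masses are not known exactly. Their poses are not given: they have to be found in the camera images.
- pack: Battery pack, the loose thing to put away: grey block 80 x 46 x 34 mm (x, y, z) with a black terminal block 50 x 28 mm on top that makes it 44 mm high in all; origin at the centre of its underside, x along its length. About 0.35 kg; grip it across its 46 mm width. It stands on the bench.
- unit: Fixed grey steel drawer unit, 260 deep (x) x 200 wide (y) x 110 mm high, standing on the bench with one drawer; origin at the centre of its underside. Its front looks along its own -x, towards the robot.
- unit_drawer0 (a joint): How far the drawer is out, in m: 0 fully shut, starts 0.115 to 0.145 out, at most 0.18. It shuts along the unit's +x; about 1 N of friction, no spring or catch. Only the pulled-out part is open from above: measured from drawer_floor, x = -107 mm to about x = (joint value in mm) - 113 mm; the unit's top covers the rest.
- drawer_floor (a point): Centre of the drawer's inner floor, moving with the drawer; axes parallel to the unit's. Inside, the drawer is 215 long (x) x 158 mm wide (y), its walls 66 mm high above this floor and 6 mm thick. The outer face of its front panel is 128 mm from this point along -x, the panel's top edge about 77 mm above it.
- unit_drawer0_handle (a point): Middle of the drawer's bar handle, a horizontal steel bar 100 mm long along y, 35 mm in front of the drawer's front panel (moves with the drawer). Pushing it, or the panel, along the unit's +x shuts the drawer.
- flask: Aluminium solvent flask, 90 mm diameter, clamped upright in a steel cradle on a 130 mm square plate 8 mm thick; all fixed to the bench. Origin at the centre of the plate's underside; z is the flask's axis. The shoulder ends 148 mm above the bench; the neck, 30 mm in diameter, has three small lugs that hold the cap, and a sprung seal on the mouth pushes the cap up.
- neck_top (a point): Centre of the flask's mouth: the rim of the neck, 171 mm above the bench, on the flask's axis.
- cap: Black push-and-turn safety cap on the flask, 60 g, a loose part; origin at the centre of its underside, z up, x axis parallel to the flask's x while locked. Skirt 56 mm in diameter up to a shoulder 20.5 mm above the underside; above it a round ribbed grip 46 mm in diameter, up to 42 mm above the underside. Locked, the underside is 9 mm below neck_top.
- cap_grip (a point): On the cap's axis, halfway up its ribbed grip (31 mm above its underside). The cap turns only while pressed down more than 4 mm (about 9 N; it bottoms at 7.5 mm, about 13 N). Keep it down and turn it anticlockwise seen from above, about 50 degrees: from 34 degrees it is free to lift, 63 degrees is a hard stop. It cannot turn clockwise.
- tape: Bystander: cardboard-coloured tape roll, ring 90 mm across, 25 mm high, flat on the bench; origin at the centre of its underside. Pack and tape roll may change places.
- spray: Bystander: upright spray can with a small nozzle, 58 mm diameter, 166 mm high; origin at the centre of its underside.
- carton: Bystander: small cardboard carton 70 x 50 x 35 mm; origin at the centre of its underside.
- spanner: Bystander: steel spanner lying flat on the bench; origin near its middle.
Not all that is in view belongs to the job. What is shaped like the cap but pink or yellow is not meant.

How it is judged (in metres and radians):
On the way, in this order (a step that is already met when the one before it is completed fails the run):
1. the battery pack lies on the drawer's floor, let go (x of pack in the frame of drawer_floor between -0.115 and 0.115 m and y of pack in the frame of drawer_floor between -0.085 and 0.085 m and z of pack in the frame of drawer_floor between -0.006 and 0.018 m and contact force between the fingers and pack below 0.1 N and linear speed of pack below 0.05 m/s), for 0.2 s.
2. the drawer is shut (within 5 mm) with the pack inside (x of pack in the frame of drawer_floor between -0.115 and 0.115 m and y of pack in the frame of drawer_floor between -0.085 and 0.085 m and z of pack in the frame of drawer_floor between -0.006 and 0.018 m and value of joint unit_drawer0 below 0.005 m), for 0.2 s.
3. the cap is pressed down at least 4 mm (z of cap in the frame of neck_top below -0.013 m), for 0.1 s.
4. the cap is turned at least 30 degrees on the neck (angle between the x axis of cap and the x axis of flask, either way round above 0.52 rad and z of cap in the frame of neck_top below 0.005 m), for 0.1 s.
At the end, for the whole second after the job is handed in: The pack lies on the drawer's floor and the drawer is shut to within 6 mm; the cap is held by the fingers alone, upright within 17 degrees and still, its underside 3 to 14 cm above the mouth of the flask and within 3 cm of its axis; it does not touch the flask (x of pack in the frame of drawer_floor between -0.115 and 0.115 m and y of pack in the frame of drawer_floor between -0.085 and 0.085 m and z of pack in the frame of drawer_floor between -0.006 and 0.018 m and value of joint unit_drawer0 below 0.006 m and z of cap in the frame of neck_top between 0.03 and 0.14 m and horizontal distance between cap and neck_top below 0.03 m and angle between cap's own z axis and vertical below 0.3 rad and contact force between the fingers and cap above 1 N and contact force between cap and flask below 0.05 N and linear speed of cap below 0.03 m/s); the arm keeps its last pose, push and grip.
It fails at once if the tape roll, spray can, carton or spanner is moved more than 3 cm or the can is tipped (distance of any of tape, spray, carton, spanner from where it was at the start of the episode above 0.03 m or angle between spray's own z axis and vertical above 0.5 rad).
It fails at once if the pack is let go more than 4 cm above the drawer's floor (dropped) (z of pack in the frame of drawer_floor above 0.04 m and contact force between the fingers and pack below 0.05 N).
It fails at once if the cap is turned or lifted before the drawer is shut (value of joint unit_drawer0 above 0.02 m and (angle between the x axis of cap and the x axis of flask, either way round above 0.4 rad or z of cap in the frame of neck_top above 0.005 m)).
It also fails if it takes over 69 s, if anything falls off the work surface, if the arm or the gripper's body presses on something with over 40 N, if the wrist force passes 120 N, or if a joint passes its speed limit or range.

ROBOT

A 6-joint arm with a two-finger parallel gripper is mounted at the origin on the work surface. World frame = base frame: x ahead of the robot, y to its left, z up, the work surface at z = 0. Lengths are in m, angles in degrees, forces in N, time in s.
With the tool pointing down it reaches from about 0.25 to 0.725 m from the base axis. Payload 9.7 kg.
Tool frame: the origin (TCP) lies at the very end of the fingers, on their centre line; the grasp point (between the pads) lies 19 mm behind it; z points along the fingers, y is the direction in which the jaws open and shut (so a half turn about z gives the same grasp; the last joint's range is limited). The gripper opens to 85 mm and grips with 20 to 120 N. Pads are 22 mm wide; open, the fingers measure 114 mm over their backs; the gripper's body (76 mm by 85 mm) begins 54 mm behind the grasp point. The pads swing forward as they close: fully open they stand 13 mm farther back than shut.
Start: joints at [63.484, 4.979, 10.078, 95.1, 0, 90], TCP at [0.246, 0.492, 0.231] pointing down, gripper open.
Joint ranges: [-179.16, 179.16], [-48.56, 103.87], [-65.8, 70.77], [-126.05, 130.52], [-82.76, 87.17], [-180, 180]. Speed limits (degrees/s): [127.2, 127.2, 147.25, 180, 180, 180].

INTERFACE

Orientations are given as [roll, pitch, yaw] about the fixed x, y, z axes, in that order (R = Rz(yaw) Ry(pitch) Rx(roll)).
In Python, from workcell import bot, camera, ticket gives the robot as it stands.
- The arm moves only by the shell command python3 -m jog 'ROWS' [FORCE]. ROWS is a JSON object of lists of equal length, an entry for each row: "turn": the turn, a rotation vector about the world's x, y, z each as a share of 8 degrees, from -1 to 1, a list of three; "delta_pos": the shift along the world's x, y, z each as a share of 50 mm, from -1 to 1, a list of three; "hand": the opening, from -1 (shut) to 1 (fully open). A call has exactly 10 rows; each row shifts and turns the commanded pose from where the row before left it; what a row does not reach is not made up. A row lasts 1/10 s, in which the tool goes at most 50 mm and 8.59 degrees, less where a joint would pass 70% of its speed; a pose out of reach is approached as far as the arm can. A call with a number of a shift or a turn outside -1 to 1 is refused whole. A call with a gripper value outside its range is refused whole. The fingers move at their own pace and stop on an object; FORCE is the grip in N (left out, the last holds). Time passes only in rows, so rows that do not move let the fingers close, or fill a call up. It gives the time, the measured TCP pose, the force and the opening at its end, in the units of the state.
- bot.get_obs(): the state, without advancing time (a new reading comes with each control period).
- camera(name): name is "side" or "top" or "wrist"; returns a dict with "frame" (480x640x3 uint8, red, green, blue), "range_z" (480x640 float32, m along the optical axis (not along the pixel's ray), 0 where there is no reading), "fx", "fy", "cx", "cy" (pixels), "extrinsics" (4x4, takes a point from world to camera coordinates); the wrist camera has in their place "mount" (4x4, takes a point from camera to tool coordinates, whose origin is the TCP and whose axes are the flange's). Camera axes: x right, y up, looking along -z (the intrinsics and any distortion apply to the point x, -y, -z); pixel columns grow to the right and rows downward; lengths in m; the calibration is good to about 2 mm. A picture is of the moment at which its call begins: read the wrist's pose just before it.
- ticket.job_done(): hands the job in, once; it reports no verdict.
The state is a dict: "time": time; "q": joint angles; "qd": joint speeds; "joint_efforts": joint torques, N m; "ee_pos": TCP position; "tcp_rot": TCP orientation; "wrist_force": force on the tool from outside, world axes, zero at the start; "torque": the same for the moment, N m; "opening": finger opening in m.
Only numpy, scipy, OpenCV 4.12 (cv2) and the standard library are available. Lean on these libraries where they do the work, as an engineer would, in place of code of your own. Each camera call takes 0.05 s, during which the arm holds its last target.

## Working session

There is one attempt and no reset: what is moved stays moved. The work goes in short steps, Python scripts to look and compute and a shell command to move; the robot and the scene stay as the last step left them, time stands still between calls to the robot, and variables do not carry over. Pictures are saved under pics/ and viewed, and the job is handed in when it is done.

```bash
ls; mkdir -p pics; cat > h.py <<'E'
import numpy as np, cv2
from workcell import bot, camera, ticket
def snap(name,fn):
    o=bot.get_obs(); c=camera(name); c['obs']=o
    cv2.imwrite('pics/'+fn,c['frame'][:,:,::-1]); np.save('pics/'+fn+'.npy',dict(c),allow_pickle=True); return c
E
python3 - <<'E'
from h import *
o=bot.get_obs(); print(o)
for n in('side','top','wrist'):
    c=snap(n,n+'0.png'); print(n,c.keys(),c['fx'],c['cx'],c['cy']);print(c.get('extrinsics',c.get('mount')))
E
```

```text
pics
{'time': 0.0, 'q': array([ 6.34833069e+01,  5.01057233e+00,  1.00334614e+01,  9.50996865e+01,
       -4.57019787e-04,  8.99988648e+01]), 'qd': array([-0.01301042, -0.00228329,  0.00119269,  0.0401115 , -0.00304152,
        0.00438184]), 'joint_efforts': array([ 2.71707904e-03, -5.20389283e+01,  4.64807332e+01,  1.63104519e-02,
        4.40603765e-05,  2.90785039e-06]), 'ee_pos': array([0.24544839, 0.49192925, 0.23057925]), 'tcp_rot': array([-1.79923203e+02,  4.55497843e-04,  1.53484443e+02]), 'wrist_force': array([0.72216454, 0.11924994, 0.0095687 ]), 'torque': array([-0.01548022, -0.00032075,  0.06533848]), 'opening': 0.08506509955478496}
side dict_keys(['frame', 'range_z', 'fx', 'fy', 'cx', 'cy', 'extrinsics', 'obs']) 574.4940186136885 314.1178950574491 236.7468603582559
[[ 0.99448431 -0.10319153  0.01877413 -0.57212203]
 [ 0.03525755  0.49747994  0.86675868 -0.15422283]
 [-0.09878191 -0.86131598  0.49837428 -1.0609998 ]
 [ 0.          0.          0.          1.        ]]
top dict_keys(['frame', 'range_z', 'fx', 'fy', 'cx', 'cy', 'extrinsics', 'obs']) 451.8032503308301 317.96450883613056 244.33886498957986
[[ 0.00811257 -0.99956868  0.02822483  0.01251429]
 [ 0.9933753   0.01129146  0.11435912 -0.60180481]
 [-0.11462849  0.02711011  0.99303844 -0.99133331]
 [ 0.          0.          0.          1.        ]]
wrist dict_keys(['frame', 'range_z', 'fx', 'fy', 'cx', 'cy', 'mount', 'obs']) 415.49797641445406 325.0032364420188 236.68174908289643
[[-8.01925109e-04  9.66207117e-01  2.57765714e-01  6.65282285e-02]
 [ 9.99999591e-01  8.82488926e-04 -1.96854340e-04 -7.21111807e-04]
 [-4.17677452e-04  2.57765451e-01 -9.66207430e-01 -1.43504696e-01]
 [ 0.00000000e+00  0.00000000e+00  0.00000000e+00  1.00000000e+00]]
```

View pics/side0.png

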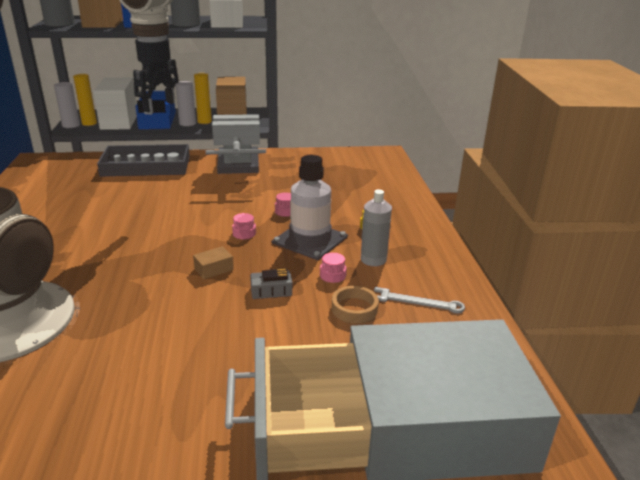

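View pics/top0.png

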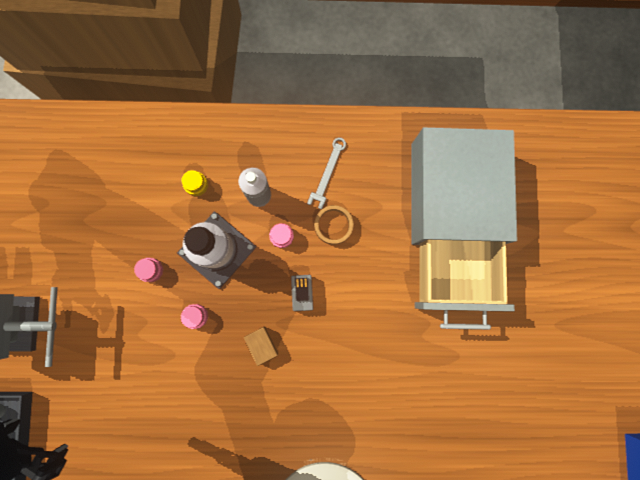

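View pics/wrist0.png

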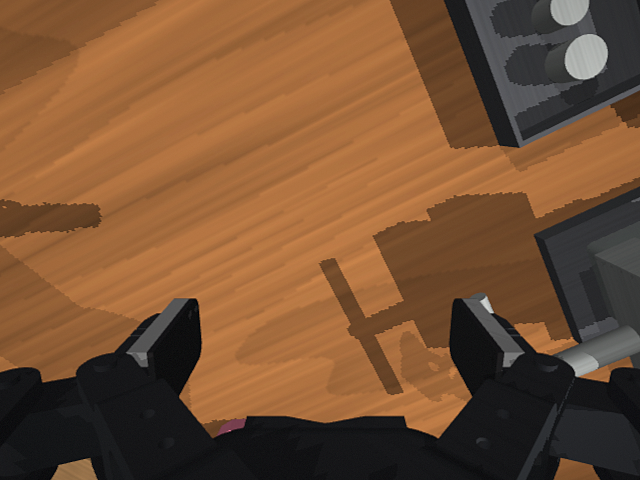

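The pack is at (302,293) in the top view. The cap is the black one on the flask, at (200,240) in top and (311,168) in side; the pink and yellow caps are decoys. The open drawer is at (465,270). Next I measure them.

```bash
cat >> h.py <<'E'
def load(fn): return np.load('pics/'+fn+'.npy',allow_pickle=True).item()
def cloud(c):
    d=c['range_z'].astype(float); v,u=np.mgrid[:480,:640]
    P=np.stack([(u-c['cx'])/c['fx']*d,-(v-c['cy'])/c['fy']*d,-d],-1)
    T=c['extrinsics']; W=(P-T[:3,3])@T[:3,:3]; W[d==0]=np.nan; return W
def ray(c,u,v,z):
    T=c['extrinsics'];o=-T[:3,:3].T@T[:3,3]
    r=np.array([(u-c['cx'])/c['fx'],-(v-c['cy'])/c['fy'],-1.])@T[:3,:3]
    return o+r*(z-o[2])/r[2]
def rect(W,m,nm):
    m&=np.isfinite(W[...,2]); p=W[m]
    (c,s,a)=cv2.minAreaRect((p[:,:2]*1000).astype(np.float32)); print(nm,m.sum(),'c',np.round(c,1),'s',np.round(s,1),'a',round(a,1),'med',np.round(np.median(p,0)*1000,1)); return cv2.boxPoints((c,s,a))
E
python3 - <<'E'
from h import *
for n in('top','side'):
    c=load(n+'0.png');W=cloud(c);z=W[...,2];v,u=np.mgrid[:480,:640]
    print(n,'bench z',np.nanmedian(z[400:410,150:250]))
    def box(a,b,cc,d): return (u>=a)&(u<b)&(v>=cc)&(v<d)
    if n=='top':
        B=dict(pack=(285,318,268,318),cap=(180,220,222,258),unit=(400,530,115,345))
    else:
        B=dict(pack=(245,300,262,302),cap=(295,330,150,182),unit=(220,560,320,478))
    rect(W,box(*B['pack'])&(z>.012)&(z<.06),'pack'); rect(W,box(*B['pack'])&(z>.029)&(z<.038),'packtop');rect(W,box(*B['pack'])&(z>.038)&(z<.06),'packterm')
    rect(W,box(*B['cap'])&(z>.19),'captop');rect(W,box(*B['cap'])&(z>.15),'cap')
    rect(W,box(*B['unit'])&(z>.105),'unittop');rect(W,box(*B['unit'])&(z>.03)&(z<.1),'unit rest')
c=load('top0.png')['frame'];cv2.imwrite('pics/topcrop.png',cv2.resize(c[215:355,160:340,::-1],None,fx=4,fy=4))
cv2.imwrite('pics/dr.png',cv2.resize(c[225:345,400:530,::-1],None,fx=5,fy=5))
E
```

```text
top bench z 0.00047727043536710724
pack 726 c [492.4  55.1] s [80.1 46.1] a 4.1 med [491.6  55.2  36.1]
packtop 417 c [492.5  55.1] s [80.  45.8] a 3.8 med [478.3  53.1  34.1]
packterm 303 c [493.8  54.5] s [74.2 40.8] a 3.4 med [500.2  55.6  44.4]
captop 515 c [589.4 252.9] s [45.9 46.4] a 19.7 med [589.4 252.3 204.4]
cap 705 c [589.1 251.5] s [53.7 51. ] a 4.8 med [587.4 248.3 203.3]
unittop 10271 c [ 729.5 -303.3] s [202.2 246.7] a 89.3 med [ 726.3 -301.9  110.2]
unit rest 3481 c [ 634.7 -301.1] s [201.  434.6] a 89.3 med [ 524.7 -255.7   77.7]
side bench z 0.0002342310921439355
pack 935 c [494.4  52.4] s [80.3 51.7] a 3.9 med [494.8  38.8  33.7]
packtop 371 c [495.   51.5] s [50.5 80.7] a 89.3 med [483.6  40.2  33.8]
packterm 263 c [502.2  54.2] s [50.1 34.1] a 3.0 med [502.   50.8  43.9]
captop 274 c [592.6 251.4] s [50.1 45. ] a 62.4 med [591.1 241.  203.1]
cap 602 c [591.  248.7] s [51.4 55. ] a 40.3 med [590.  236.1 186.7]
unittop 17577 c [ 730.7 -303. ] s [204.8 247. ] a 89.2 med [ 727.5 -321.3  109.9]
unit rest 15388 c [ 636.2 -302.7] s [203.4 434.8] a 89.1 med [ 588.8 -386.2   69.9]
```

View pics/topcrop.png

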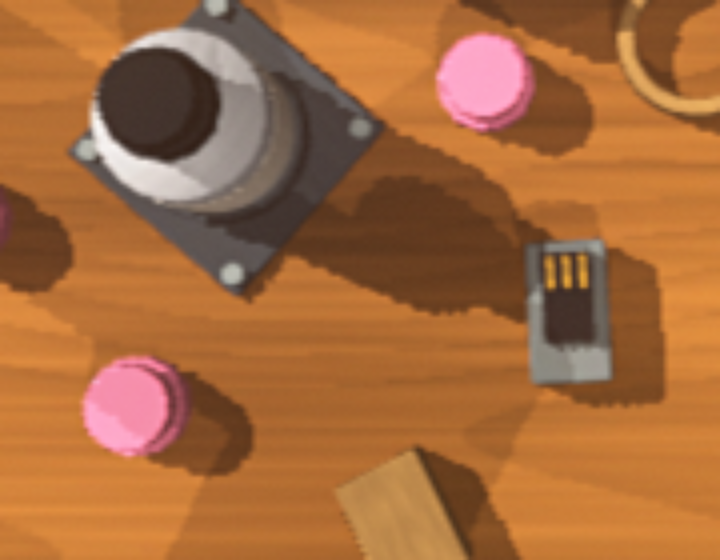

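View pics/dr.png

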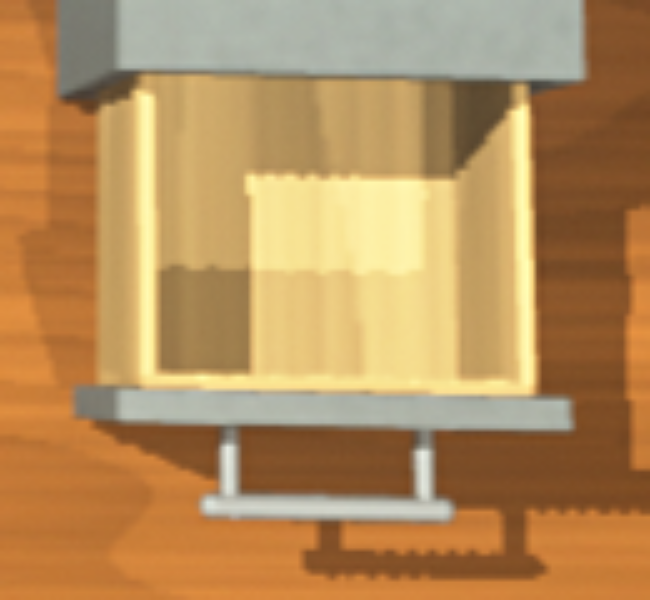

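```bash
python3 - <<'E'
from h import *
for n in('top','side'):
    c=load(n+'0.png');W=cloud(c).reshape(-1,3);W=W[np.isfinite(W[:,2])]
    x,y,z=W.T
    U=(y<-.18)&(y>-.43)&(x>.38)
    def st(nm,m):
        print(n,nm,m.sum(), 'x',np.round(np.percentile(x[m],[1,50,99])*1000),'y',np.round(np.percentile(y[m],[1,50,99])*1000),'z',np.round(np.percentile(z[m],[1,50,99])*1000))
    st('handle',U&(x<.45)&(z>.03))
    st('panel top',U&(x>.44)&(x<.49)&(z>.085))
    st('panel',U&(x>.44)&(x<.49)&(z>.05))
    st('floor',U&(x>.49)&(x<.6)&(z<.05)&(y<-.23)&(y>-.37))
    st('walls',U&(x>.49)&(x<.6)&(z>.07)&(z<.095))
    mm=U&(z>.107)
    st('top',mm)
    # edge orientation
    m=U&(z>.107); 
    xs=[(np.median(y[m&(abs(y-yy)<.006)]),x[m&(abs(y-yy)<.006)].min()) for yy in np.linspace(-.39,-.22,8)]
    xs=np.array(xs);k=np.polyfit(xs[:,0],xs[:,1],1);print('front edge yaw',-np.degrees(np.arctan(k[0])),np.round(xs[:,1]*1000))
    hh=U&(x<.45)&(z>.03); ys=np.array([[yy,np.median(x[hh&(abs(y-yy)<.006)])] for yy in np.linspace(-.34,-.265,7)]);print('handle',np.round(ys*1000))
    for nm,m in dict(spray=(z>.14)&(abs(x-.7)<.12)&(abs(y-.17)<.06)).items(): st(nm,m)
    st('carton',(z>.02)&(z<.05)&(abs(x-.38)<.07)&(abs(y-.14)<.07)); st('tape',(z>.015)&(z<.03)&(x>.55)&(x<.7)&(y>-.06)&(y<.05))
E
```

```text
top handle 330 x [417. 425. 449.] y [-350. -301. -245.] z [70. 76. 80.]
top panel top 911 x [458. 468. 487.] y [-394. -298. -203.] z [ 86.  97. 101.]
top panel 1083 x [443. 469. 488.] y [-393. -295. -202.] z [ 54.  96. 101.]
top floor 2671 x [491. 545. 598.] y [-369. -305. -241.] z [18. 22. 26.]
top walls 565 x [491. 544. 599.] y [-386. -379. -214.] z [70. 86. 92.]
top top 9961 x [609. 726. 849.] y [-401. -302. -204.] z [107. 110. 114.]
front edge yaw -0.38562728812578095 [607. 606. 606. 606. 608. 607. 607. 607.]
handle [[-340.  430.]
 [-328.  424.]
 [-315.  424.]
 [-302.  424.]
 [-290.  423.]
 [-278.  423.]
 [-265.  423.]]
top spray 374 x [581. 713. 740.] y [142. 165. 230.] z [140. 145. 186.]
top carton 756 x [337. 375. 412.] y [112. 145. 178.] z [23. 35. 39.]
top tape 440 x [606. 652. 693.] y [-58. -16.  28.] z [16. 25. 29.]
side handle 630 x [419. 426. 449.] y [-353. -310. -248.] z [69. 76. 79.]
side panel top 1637 x [458. 469. 488.] y [-397. -319. -208.] z [ 86.  97. 100.]
side panel 2364 x [443. 470. 489.] y [-397. -341. -209.] z [52. 90. 99.]
side floor 3305 x [491. 545. 599.] y [-320. -279. -231.] z [19. 22. 25.]
side walls 1940 x [491. 545. 599.] y [-387. -382. -215.] z [70. 82. 90.]
side top 17348 x [610. 728. 850.] y [-403. -320. -206.] z [107. 110. 112.]
front edge yaw -0.9236802217664501 [606. 607. 607. 607. 608. 608. 609. 609.]
handle [[-340.  433.]
 [-328.  423.]
 [-315.  424.]
 [-302.  425.]
 [-290.  424.]
 [-278.  425.]
 [-265.  429.]]
side spray 382 x [580. 707. 738.] y [141. 166. 230.] z [140. 154. 203.]
side carton 657 x [337. 377. 416.] y [108. 135. 177.] z [21. 34. 38.]
side tape 639 x [608. 652. 694.] y [-59. -20.  24.] z [15. 24. 27.]
```

Measured positions:

| Item | Position (m) | Notes |
|---|---|---|
| Pack | (0.493, 0.0545) | yaw 4° |
| Drawer floor centre | about (0.586, -0.301, 0.022) | joint about 0.13 |
| Cap axis | about (0.590, 0.2515) | |

Moving over the pack, aiming for tool yaw 4°.

```bash
python3 -m jog '{"turn":[[0,0,-1],[0,0,-1],[0,0,-1],[0,0,-1],[0,0,-1],[0,0,-1],[0,0,-1],[0,0,-1],[0,0,-1],[0,0,-1]],"delta_pos":[[0.5,-0.87,0],[0.5,-0.87,0],[0.5,-0.87,0],[0.5,-0.87,0],[0.5,-0.87,0],[0.5,-0.87,0],[0.5,-0.87,0],[0.5,-0.87,0],[0.5,-0.87,0],[0.5,-0.87,0]],"hand":[1,1,1,1,1,1,1,1,1,1]}' 80
```

```text
time: 1.15
ee_pos: [0.4953, 0.0566, 0.2313]
tcp_rot: [180.0, -0.0, 73.1]
wrist_force: [-0.2, -0.1, -0.2]
opening: 0.0851
```

```bash
python3 -m jog '{"turn":[[0,0,-1],[0,0,-1],[0,0,-1],[0,0,-1],[0,0,-1],[0,0,-1],[0,0,-1],[0,0,-1],[0,0,-0.65],[0,0,0]],"delta_pos":[[0,0,-0.2],[0,0,-0.2],[0,0,-0.2],[0,0,-0.2],[0,0,-0.2],[0,0,-0.2],[0,0,-0.2],[0,0,-0.2],[0,0,-0.2],[0,0,0]],"hand":[1,1,1,1,1,1,1,1,1,1]}'
cat >> h.py <<'E'
from scipy.spatial.transform import Rotation as Ro
def wcloud(c):
    d=c['range_z'].astype(float); v,u=np.mgrid[:480,:640]
    P=np.stack([(u-c['cx'])/c['fx']*d,-(v-c['cy'])/c['fy']*d,-d],-1)
    M=c['mount'];o=c['obs'];R=Ro.from_euler('xyz',o['tcp_rot'],degrees=True).as_matrix()
    W=(P@M[:3,:3].T+M[:3,3])@R.T+o['ee_pos'];W[d==0]=np.nan;return W
E
python3 - <<'E'
from h import *
c=snap('wrist','w1.png');W=wcloud(c);z=W[...,2];x=W[...,0];y=W[...,1]
print(c['obs']['ee_pos'],c['obs']['tcp_rot'])
m=(z>.028)&(z<.05)&(abs(x-.493)<.06)&(abs(y-.055)<.045)
rect(W,m&(z<.037),'pack');rect(W,m&(z>.04),'term')
E
```

```text
time: 2.15
ee_pos: [0.495, 0.0465, 0.1398]
tcp_rot: [-179.5, 0.1, 5.2]
wrist_force: [-0.5, -0.3, 0.9]
opening: 0.0853
[0.49498875 0.04646929 0.13979751] [-1.79508880e+02  1.46947939e-01  5.17874364e+00]
pack 5196 c [491.6  54. ] s [79.6 46.1] a 3.6 med [487.4  52.8  34.7]
term 3897 c [499.4  54.3] s [50.3 27.8] a 3.8 med [500.9  54.5  44.9]
```

View pics/w1.png

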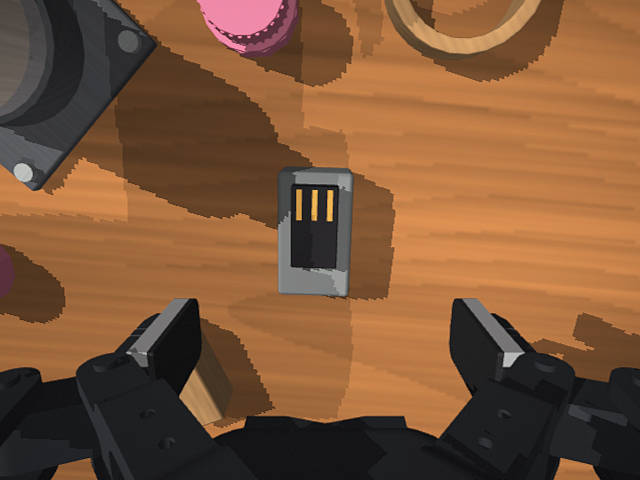

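```bash
python3 -m jog '{"turn":[[0,0,0],[0,0,0],[0,0,0],[0,0,0],[0,0,0],[0,0,0],[0,0,0],[0,0,0],[0,0,0],[0,0,0]],"delta_pos":[[0,0,-0.2],[0,0,-0.2],[0,0,-0.2],[0,0,-0.2],[0,0,-0.2],[0,0,0],[0,0,0],[0,0,0],[0,0,0],[0,0,0]],"hand":[1,1,1,1,1,1,1,1,1,1]}'
python3 -c "
from h import *
print(bot.get_obs())"
```

```text
time: 3.2
ee_pos: [0.4959, 0.0472, 0.0917]
tcp_rot: [-179.5, -0.0, 5.2]
wrist_force: [-0.3, -0.2, 0.2]
opening: 0.0853
{'time': 3.2, 'q': array([  5.14863736,  -2.56556724, -13.02945253,  79.50422403,
         0.4946012 , 179.94353134]), 'qd': array([ 0.0249827 ,  0.02123181, -0.11912938,  0.08559152, -0.05268629,
        0.15082631]), 'joint_efforts': array([ 2.64061666e-03, -4.39269876e+01,  4.67861223e+01, -2.45211530e-03,
        2.81777303e-02,  1.30608291e-04]), 'ee_pos': array([0.49593188, 0.04715529, 0.091667  ]), 'tcp_rot': array([-1.79505430e+02, -3.23781164e-02,  5.20510392e+00]), 'wrist_force': array([-0.31366194, -0.21402195,  0.23751346]), 'torque': array([-0.0160889 ,  0.01455085,  0.03525604]), 'opening': 0.08531836938590641}
```

The last joint hit its limit at 180°, so I'm taking the equivalent half-turn grasp at yaw 184°.

```bash
R='x'; python3 -m jog '{"turn":[[0,0,1],[0,0,1],[0,0,1],[0,0,1],[0,0,1],[0,0,1],[0,0,1],[0,0,1],[0,0,1],[0,0,1]],"delta_pos":[[0,0,0],[0,0,0],[0,0,0],[0,0,0],[0,0,0],[0,0,0],[0,0,0],[0,0,0],[0,0,0],[0,0,0]],"hand":[1,1,1,1,1,1,1,1,1,1]}'
python3 -m jog '{"turn":[[0,0,1],[0,0,1],[0,0,1],[0,0,1],[0,0,1],[0,0,1],[0,0,1],[0,0,1],[0,0,1],[0,0,1]],"delta_pos":[[0,0,0],[0,0,0],[0,0,0],[0,0,0],[0,0,0],[0,0,0],[0,0,0],[0,0,0],[0,0,0],[0,0,0]],"hand":[1,1,1,1,1,1,1,1,1,1]}'
```

```text
time: 4.2
ee_pos: [0.4958, 0.0472, 0.0915]
tcp_rot: [-179.5, -0.0, 85.5]
wrist_force: [-0.2, -0.2, -0.4]
opening: 0.0855
time: 5.2
ee_pos: [0.4958, 0.0472, 0.0915]
tcp_rot: [-179.5, 0.0, 165.5]
wrist_force: [0.6, 0.5, -0.1]
opening: 0.0854
```

```bash
python3 -m jog '{"turn":[[0.06,0,1],[0,0,1],[0,0,0.29],[0,0,0],[0,0,0],[0,0,0],[0,0,0],[0,0,0],[0,0,0],[0,0,0]],"delta_pos":[[-0.04,0.075,0],[-0.04,0.075,0],[0,0,-0.2],[0,0,-0.3],[0,0,-0.3],[0,0,-0.3],[0,0,-0.3],[0,0,-0.2],[0,0,-0.07],[0,0,0]],"hand":[1,1,1,1,1,1,1,1,1,1]}'
python3 -m jog '{"turn":[[0,0,0],[0,0,0],[0,0,0],[0,0,0],[0,0,0],[0,0,0],[0,0,0],[0,0,0],[0,0,0],[0,0,0]],"delta_pos":[[0,0,0],[0,0,0],[0,0,0],[0,0,0],[0,0,0],[0,0,0],[0,0,0],[0,0,0],[0,0,0],[0,0,0]],"hand":[-1,-1,-1,-1,-1,-1,-1,-1,-1,-1]}' 80
python3 -c "
from h import *
snap('side','s2.png')"
```

```text
time: 6.2
ee_pos: [0.4915, 0.0546, 0.0073]
tcp_rot: [-180.0, -0.1, -176.5]
wrist_force: [-0.4, 0.3, 0.4]
opening: 0.0854
time: 7.2
ee_pos: [0.4924, 0.0547, 0.0088]
tcp_rot: [-180.0, 0.0, -176.5]
wrist_force: [-1.0, -0.1, 5.5]
opening: 0.0443
```

View pics/s2.png

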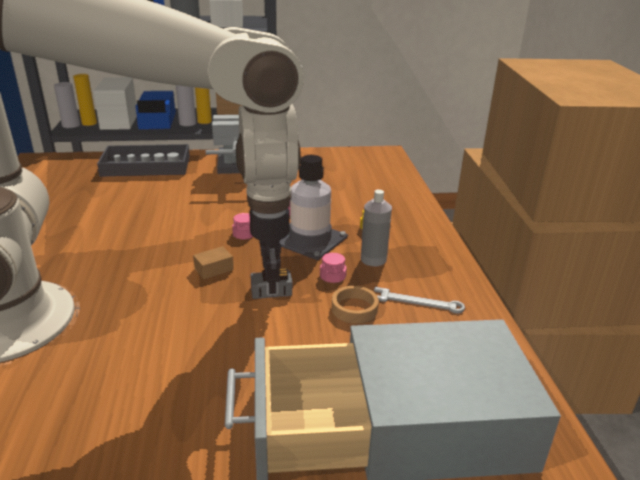

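```bash
python3 -m jog '{"turn":[[0,0,0],[0,0,0],[0,0,0],[0,0,-0.2],[0,0,-0.2],[0,0,-0.1],[0,0,0],[0,0,0],[0,0,0],[0,0,0]],"delta_pos":[[0,0,0.5],[0,0,0.8],[0,0,0.8],[0,0,0.8],[0.1,-0.4,0.2],[0.2,-0.8,0],[0.2,-0.9,0],[0.2,-0.9,0],[0.1,-0.9,0],[0.1,-0.9,0]],"hand":[-1,-1,-1,-1,-1,-1,-1,-1,-1,-1]}'
python3 -m jog '{"turn":[[0,0,0],[0,0,0],[0,0,0],[0,0,0],[0,0,0],[0,0,0],[0,0,0],[0,0,0],[0,0,0],[0,0,0]],"delta_pos":[[0.1,-0.9,0],[0,-0.8,0],[0,-0.6,0],[0,0,0],[0,0,0],[0,0,0],[0,0,0],[0,0,0],[0,0,0],[0,0,0]],"hand":[-1,-1,-1,-1,-1,-1,-1,-1,-1,-1]}'
python3 -c "
from h import *
snap('side','s3.png')
c=snap('wrist','w3.png')
c=snap('top','t3.png')
"
```

```text
time: 8.25
ee_pos: [0.5365, -0.1871, 0.1622]
tcp_rot: [-180.0, -0.1, 179.5]
wrist_force: [1.3, -0.0, -3.6]
opening: 0.0443
time: 9.25
ee_pos: [0.5418, -0.3, 0.1629]
tcp_rot: [-180.0, -0.1, 179.6]
wrist_force: [-0.7, -0.1, -3.5]
opening: 0.0443
```

View pics/s3.png

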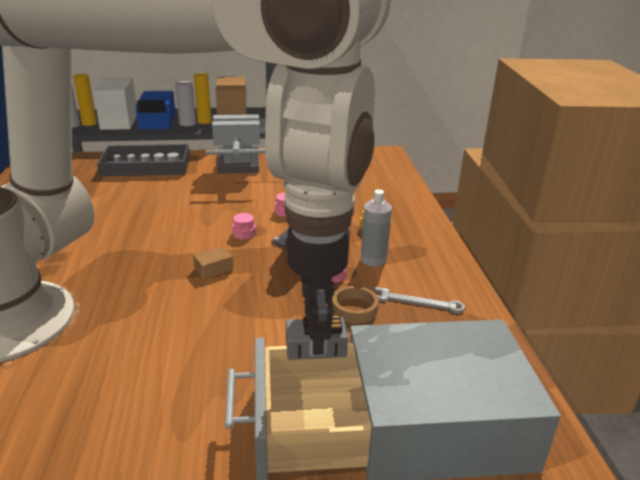

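View pics/w3.png

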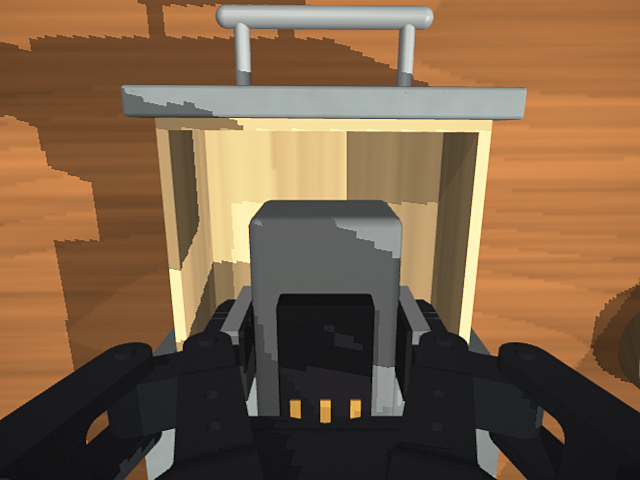

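The pack is held square over the open drawer, clear of both the front panel and the unit. Lowering now.

```bash
python3 -m jog '{"turn":[[0,0,0],[0,0,0],[0,0,0],[0,0,0],[0,0,0],[0,0,0],[0,0,0],[0,0,0],[0,0,0],[0,0,0]],"delta_pos":[[0,0,-0.3],[0,0,-0.4],[0,0,-0.4],[0,0,-0.4],[0,0,-0.4],[0,0,-0.3],[0,0,-0.2],[0,0,-0.12],[0,0,0],[0,0,0]],"hand":[-1,-1,-1,-1,-1,-1,-1,-1,-1,-1]}'
python3 -m jog '{"turn":[[0,0,0],[0,0,0],[0,0,0],[0,0,0],[0,0,0],[0,0,0],[0,0,0],[0,0,0],[0,0,0],[0,0,0]],"delta_pos":[[0,0,-0.02],[0,0,-0.02],[0,0,-0.02],[0,0,-0.02],[0,0,0],[0,0,0],[0,0,0],[0,0,0],[0,0,0],[0,0,0]],"hand":[-1,-1,-1,-1,-1,-1,-1,-1,-1,-1]}'
python3 -c "
from h import *
snap('side','s4.png')
c=snap('wrist','w4.png')
"
```

```text
time: 10.4
ee_pos: [0.5421, -0.3006, 0.0376]
tcp_rot: [-179.9, -0.0, 179.5]
wrist_force: [0.4, -0.4, -3.5]
opening: 0.0446
time: 11.4
ee_pos: [0.5417, -0.3004, 0.0328]
tcp_rot: [-180.0, -0.1, 179.5]
wrist_force: [-0.3, 1.4, -4.0]
opening: 0.0448
```

View pics/s4.png

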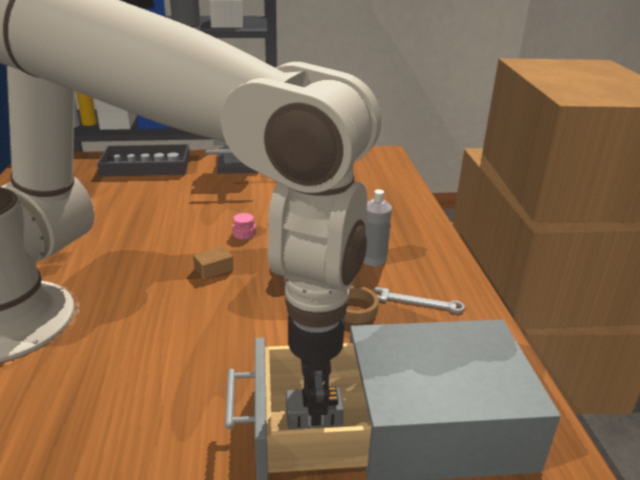

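View pics/w4.png

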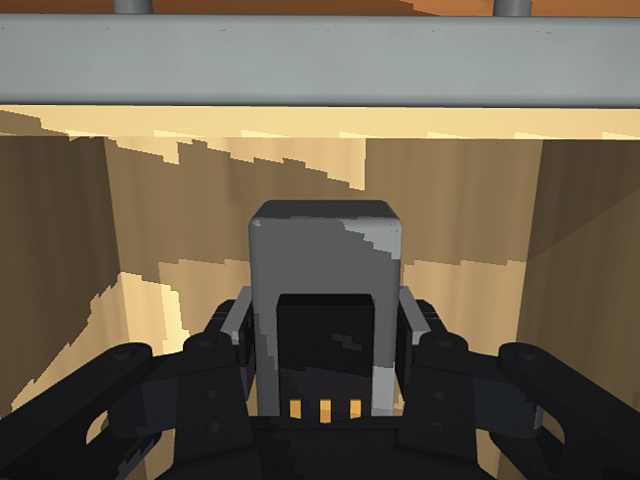

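Still about 2 mm above the floor, with no upward force yet. I'll inch down further.

```bash
python3 -m jog '{"turn":[[0,0,0],[0,0,0],[0,0,0],[0,0,0],[0,0,0],[0,0,0],[0,0,0],[0,0,0],[0,0,0],[0,0,0]],"delta_pos":[[0,0,-0.02],[0,0,-0.02],[0,0,-0.01],[0,0,0],[0,0,0],[0,0,0],[0,0,0],[0,0,0],[0,0,0],[0,0,0]],"hand":[-1,-1,-1,-1,-1,-1,-1,-1,-1,-1]}'

```

```text
time: 12.5
ee_pos: [0.542, -0.3004, 0.0308]
tcp_rot: [-180.0, -0.0, 179.5]
wrist_force: [-0.5, 1.5, 5.5]
opening: 0.0447
```

Force went from -4 to +5.5 N, so the pack is on the floor. Releasing, then rising.

```bash
python3 -m jog '{"turn":[[0,0,0],[0,0,0],[0,0,0],[0,0,0],[0,0,0],[0,0,0],[0,0,0],[0,0,0],[0,0,0],[0,0,0]],"delta_pos":[[0,0,0],[0,0,0],[0,0,0],[0,0,0],[0,0,0],[0,0,0],[0,0,0],[0,0,0],[0,0,0],[0,0,0]],"hand":[0.3,0.5,0.7,0.7,0.7,0.7,0.7,0.7,0.7,0.7]}'
python3 -m jog '{"turn":[[0,0,0],[0,0,0],[0,0,0],[0,0,0],[0,0,0],[0,0,0],[0,0,0],[0,0,0],[0,0,0],[0,0,0]],"delta_pos":[[0,0,0.1],[0,0,0.3],[0,0,0.5],[0,0,0.5],[0,0,0.5],[0,0,0.5],[0,0,0.2],[0,0,0],[0,0,0],[0,0,0]],"hand":[0.7,0.7,0.7,0.7,0.7,0.7,0.7,0.7,0.7,0.7]}'
python3 - <<'E'
from h import *
c=snap('wrist','w5.png');W=wcloud(c);z=W[...,2];x=W[...,0];y=W[...,1]
m=(abs(x-.543)<.06)&(abs(y+.3)<.06)
rect(W,m&(z>.05)&(z<.06),'packtop');rect(W,m&(z>.061)&(z<.075),'term')
rect(W,(x<.49)&(x>.43)&(z>.09)&(abs(y+.3)<.1),'panel')
E
```

```text
time: 13.5
ee_pos: [0.5417, -0.3003, 0.0303]
tcp_rot: [-180.0, -0.1, 179.5]
wrist_force: [0.8, -0.2, -0.1]
opening: 0.0727
time: 14.5
ee_pos: [0.5412, -0.3001, 0.1588]
tcp_rot: [180.0, -0.2, 179.5]
wrist_force: [-0.5, -1.2, -0.4]
opening: 0.0729
packtop 5467 c [ 540.5 -300. ] s [46.2 79.5] a 89.5 med [ 521.6 -299.7   56.7]
term 3835 c [ 548.5 -300.1] s [28.1 50.3] a 89.5 med [ 547.2 -300.1   66.9]
panel 13882 c [ 473.2 -299.9] s [193.6  34.2] a 89.6 med [ 464.2 -299.8   98.2]
```

View pics/w5.png

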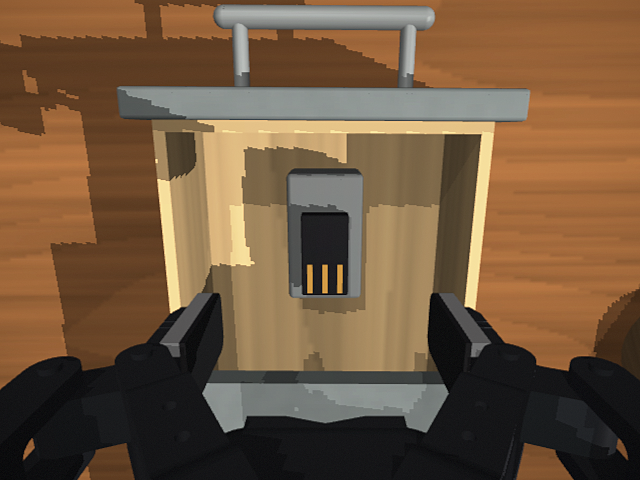

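The pack lies flat on the drawer floor; its top is at 57 mm, 22 + 34 as expected. Next I move in front of the handle with the fingers shut.

```bash
python3 -m jog '{"turn":[[0,0,0],[0,0,0],[0,0,0],[0,0,0],[0,0,0],[0,0,0],[0,0,0],[0,0,0],[0,0,0],[0,0,0]],"delta_pos":[[-0.5,0,0],[-0.8,0,0],[-0.8,0,0],[-0.8,0,0],[-0.32,0,0],[0,0,-0.3],[0,0,-0.5],[0,0,-0.6],[0,0,-0.5],[0,0,-0.2]],"hand":[0.7,-1,-1,-1,-1,-1,-1,-1,-1,-1]}'
python3 -c "
from h import *
snap('side','s6.png')
"
```

```text
time: 15.55
ee_pos: [0.3798, -0.299, 0.0513]
tcp_rot: [179.8, -0.3, 179.6]
wrist_force: [0.1, 0.3, -0.9]
opening: -0.0002
```

View pics/s6.png

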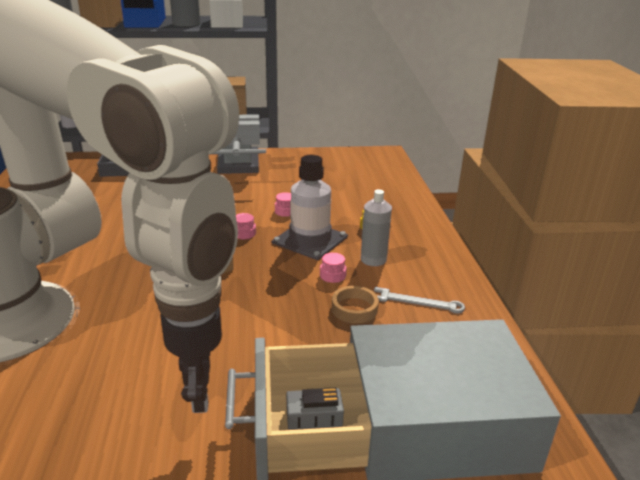

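```bash
python3 -m jog '{"turn":[[0,0,0],[0,0,0],[0,0,0],[0,0,0],[0,0,0],[0,0,0],[0,0,0],[0,0,0],[0,0,0],[0,0,0]],"delta_pos":[[0.3,0,0],[0.2,0,0],[0.15,0,0],[0.2,0,0],[0.25,0,0],[0.3,0,0],[0.3,0,0],[0.3,0,0],[0.3,0,0],[0.3,0,0]],"hand":[-1,-1,-1,-1,-1,-1,-1,-1,-1,-1]}'
python3 -m jog '{"turn":[[0,0,0],[0,0,0],[0,0,0],[0,0,0],[0,0,0],[0,0,0],[0,0,0],[0,0,0],[0,0,0],[0,0,0]],"delta_pos":[[0.2,0,0],[0.15,0,0],[0.1,0,0],[0.1,0,0],[0.06,0,0],[0,0,0],[0,0,0],[0,0,0],[0,0,0],[0,0,0]],"hand":[-1,-1,-1,-1,-1,-1,-1,-1,-1,-1]}'
python3 -c "
from h import *
snap('side','s7.png')
"
```

```text
time: 16.6
ee_pos: [0.512, -0.3004, 0.0554]
tcp_rot: [-180.0, -0.1, 179.5]
wrist_force: [-1.5, -1.0, 0.9]
opening: -0.0
time: 17.6
ee_pos: [0.5405, -0.3003, 0.0552]
tcp_rot: [-180.0, -0.2, 179.5]
wrist_force: [-5.2, 0.1, 0.3]
opening: 0.0
```

View pics/s7.png

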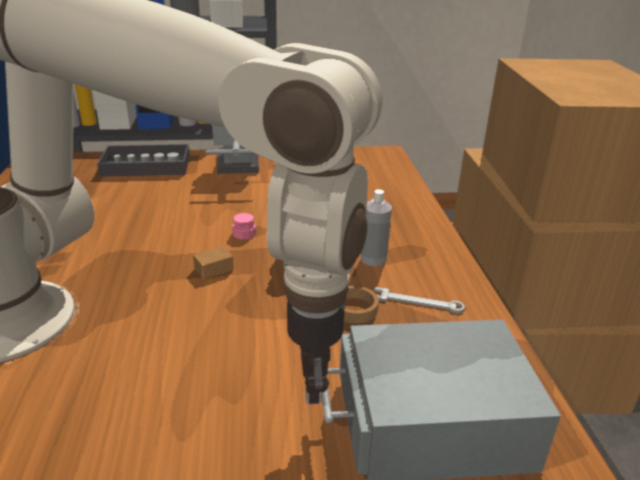

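```bash
python3 -m jog '{"turn":[[0,0,0],[0,0,0],[0,0,0],[0,0,0],[0,0,0],[0,0,0],[0,0,0],[0,0,0],[0,0,0],[0,0,0]],"delta_pos":[[0.05,0,0],[0.05,0,0],[0.05,0,0],[0,0,0],[0,0,0],[0,0,0],[0,0,0],[0,0,0],[0,0,0],[0,0,0]],"hand":[-1,-1,-1,-1,-1,-1,-1,-1,-1,-1]}'
python3 - <<'E'
from h import *
for n in('top','side'):
    c=snap(n,n+'8.png');W=cloud(c).reshape(-1,3);W=W[np.isfinite(W[:,2])];x,y,z=W.T
    U=(y<-.18)&(y>-.43)&(x>.5)&(x<.66)
    for nm,m in(('panel',U&(z>.06)&(z<.104)&(x>.57)),('unit',U&(z>.107)&(z<.113)&((y<-.35)|(y>-.25)))): print(n,nm,m.sum(),np.round(np.percentile(x[m],[1,50,99])*1000))
E
```

```text
time: 18.65
ee_pos: [0.5409, -0.3002, 0.055]
tcp_rot: [180.0, -0.9, 179.4]
wrist_force: [-42.7, 2.2, 18.6]
opening: 0.0002
top panel 778 [576. 600. 656.]
top unit 818 [607. 637. 659.]
side panel 2990 [574. 603. 658.]
side unit 2008 [607. 633. 660.]
```

The hard stop is reached at -43 N, so the drawer is fully shut. Backing off and going to the cap.

```bash
python3 -m jog '{"turn":[[0,0,0],[0,0,0],[0,0,0],[0,0,0],[0,0,0],[0,0,0],[0,0,0],[0,0,0],[0,0,0],[0,0,0]],"delta_pos":[[-0.4,0,0],[-0.6,0,0],[-0.1,0,0.4],[0,0,0.8],[0,0,1],[0,0,1],[0,0,0.9],[0,0.3,0.2],[0.1,0.7,0],[0.1,0.9,0]],"hand":[-1,-1,-1,-1,1,1,1,1,1,1]}'
python3 -m jog '{"turn":[[0,0,0],[0,0,0],[0,0,0],[0,0,0],[0,0,0],[0,0,0],[0,0,0],[0,0,0],[0,0,0],[0,0,0]],"delta_pos":[[0.2,0.9,0],[0.2,0.9,0],[0.2,0.9,0],[0.2,0.9,0],[0.2,0.9,0],[0.2,0.9,0],[0.2,0.9,0],[0.2,0.9,0],[0.2,0.9,0],[0.1,0.6,0]],"hand":[1,1,1,1,1,1,1,1,1,1]}'
python3 - <<'E'
from h import *
c=snap('top','t9.png');W=cloud(c).reshape(-1,3);W=W[np.isfinite(W[:,2])];x,y,z=W.T
c=snap('wrist','w9.png');print(c['obs']['ee_pos'],c['obs']['tcp_rot'],c['obs']['q'])
E
```

```text
time: 19.75
ee_pos: [0.5041, -0.2052, 0.2702]
tcp_rot: [-180.0, -0.0, 179.4]
wrist_force: [1.8, 0.4, -0.4]
opening: 0.0844
time: 20.75
ee_pos: [0.5988, 0.233, 0.2693]
tcp_rot: [180.0, -0.1, 179.6]
wrist_force: [0.2, -0.9, 1.1]
opening: 0.0857
[0.59884065 0.23624889 0.26840417] [ 1.79928665e+02 -1.53318564e-01  1.79748195e+02] [ 21.47528817  20.14893289  32.16461888 102.13170521   0.12302376
  21.72706409]
```

View pics/w9.png

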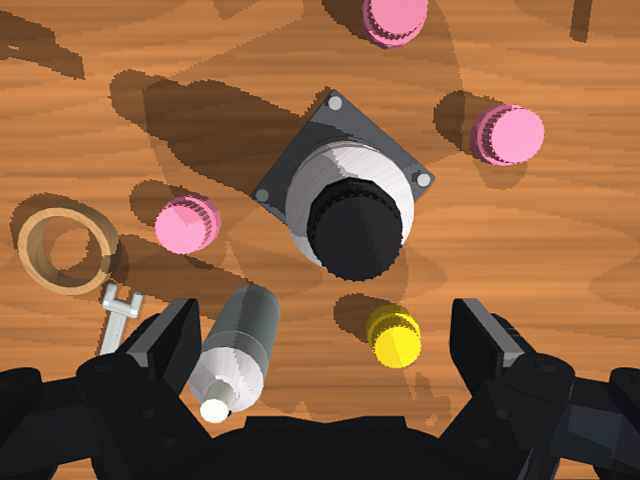

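View pics/t9.png

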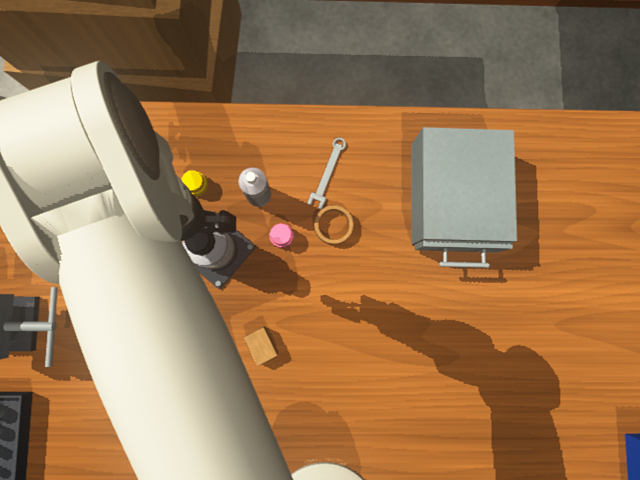

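The black cap on the flask is at (355,228) in the wrist view, and the drawer is shut. Pink caps are at (395,15), (510,135) and (187,222), yellow at (395,340); only the black one sits on the flask. Now a refined measurement.

```bash
python3 - <<'E'
from h import *
c=snap('wrist','w10.png');W=wcloud(c);z=W[...,2];x=W[...,0];y=W[...,1]
print(c['obs']['ee_pos'],c['obs']['qd'].round(2))
cv2.imwrite('pics/w10c.png',cv2.resize(c['frame'][120:320,230:470,::-1],None,fx=3,fy=3))
m=(abs(x-.59)<.05)&(abs(y-.25)<.05)
for a,b in((.198,.21),(.178,.197)):
  mm=m&(z>a)&(z<b);rect(W,mm,'cap');p=(W[mm][:,:2]*1000).astype(np.float32)
  if len(p): print(cv2.minEnclosingCircle(p))
for n in('top0.png','side0.png'):
  V=cloud(load(n)); mm=(abs(V[...,0]-.59)<.05)&(abs(V[...,1]-.25)<.05)&(V[...,2]>.198);print(n,cv2.minEnclosingCircle((V[mm][:,:2]*1000).astype(np.float32)))
E
```

```text
[0.59865636 0.23384498 0.26849304] [-3.16 -2.32 -2.1   0.66 -1.08 -2.39]
cap 6145 c [588.5 253.4] s [47.3 47.1] a 88.2 med [587.4 253.1 204.9]
((588.9905395507812, 253.45498657226562), 24.164522171020508)
cap 1411 c [580.8 250.6] s [37.9 54.4] a 19.5 med [569.2 246.2 183.5]
((588.63427734375, 253.50167846679688), 27.814594268798828)
top0.png ((589.7587280273438, 253.68966674804688), 23.973655700683594)
side0.png ((590.91259765625, 252.52723693847656), 25.92798614501953)
```

View pics/w10c.png

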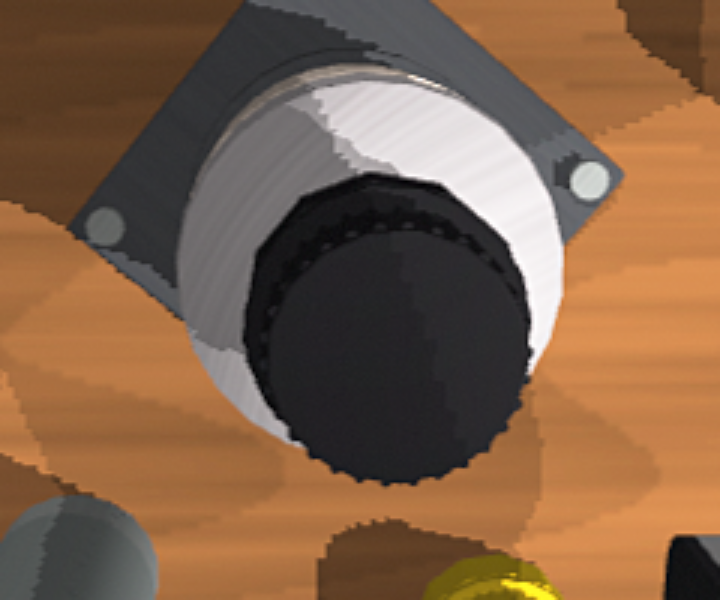

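```bash
python3 -m jog '{"turn":[[0,0,0],[0,0,0],[0,0,0],[0,0,0],[0,0,0],[0,0,0],[0,0,0],[0,0,0],[0,0,0],[0,0,0]],"delta_pos":[[-0.1,0.15,0],[-0.1,0.15,0],[0,0,-0.2],[0,0,-0.2],[0,0,-0.2],[0,0,-0.2],[0,0,0],[0,0,0],[0,0,0],[0,0,0]],"hand":[1,1,1,1,1,1,1,1,1,1]}'
```

```text
time: 21.9
ee_pos: [0.5889, 0.2447, 0.2308]
tcp_rot: [-180.0, -0.0, 179.5]
wrist_force: [-0.0, -0.6, 0.3]
opening: 0.0854
```

```bash
python3 -m jog '{"turn":[[0,0,0],[0,0,0],[0,0,0],[0,0,0],[0,0,0],[0,0,0],[0,0,0],[0,0,0],[0,0,0],[0,0,0]],"delta_pos":[[0,0.18,0],[0,0,-0.2],[0,0,-0.2],[0,0,-0.2],[0,0,-0.2],[0,0,-0.14],[0,0,0],[0,0,0],[0,0,0],[0,0,0]],"hand":[1,1,1,1,1,1,1,1,1,1]}'
```

```text
time: 22.9
ee_pos: [0.589, 0.2537, 0.1839]
tcp_rot: [-180.0, -0.0, 179.5]
wrist_force: [-1.2, 0.2, -0.0]
opening: 0.0853
```

```bash
python3 -m jog '{"turn":[[0,0,0],[0,0,0],[0,0,0],[0,0,0],[0,0,0],[0,0,0],[0,0,0],[0,0,0],[0,0,0],[0,0,0]],"delta_pos":[[0,0,0],[0,0,0],[0,0,0],[0,0,0],[0,0,0],[0,0,0],[0,0,0],[0,0,0],[0,0,0],[0,0,0]],"hand":[-1,-1,-1,-1,-1,-1,-1,-1,-1,-1]}' 100
python3 -c "
from h import *
snap('side','s11.png');c=snap('wrist','w11.png');s=load('s11.png')['frame'];cv2.imwrite('pics/s11c.png',cv2.resize(s[110:270,220:400,::-1],None,fx=4,fy=3.5))"
```

```text
time: 23.9
ee_pos: [0.5888, 0.2536, 0.1834]
tcp_rot: [-180.0, -0.1, 179.5]
wrist_force: [-0.6, -0.8, 5.6]
opening: 0.043
```

View pics/s11c.png

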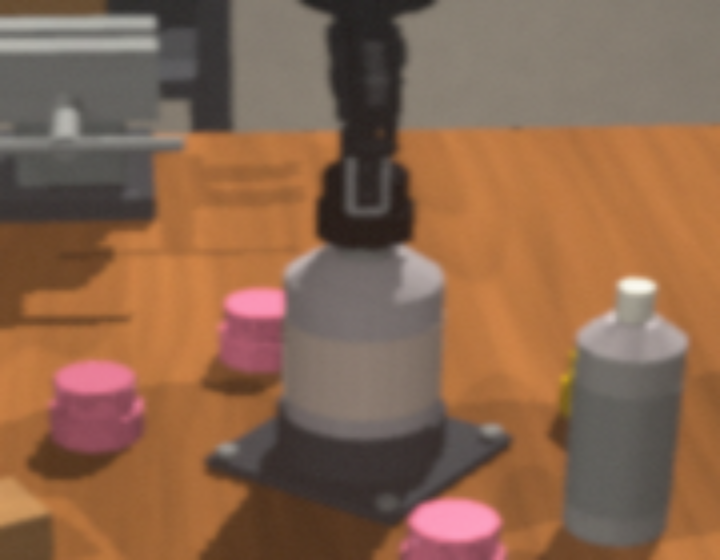

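View pics/w11.png

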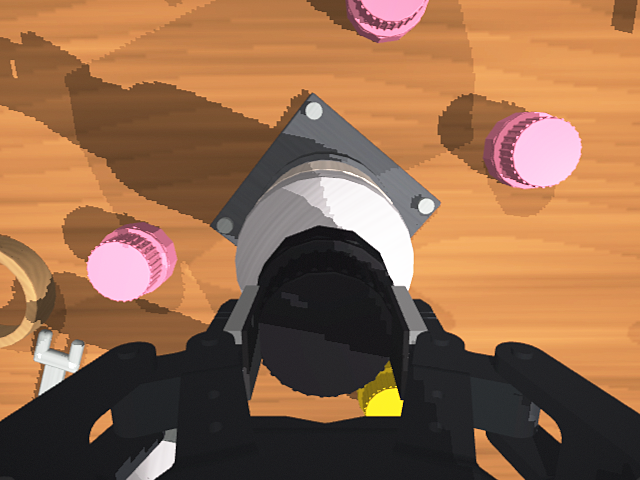

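```bash
python3 -m jog '{"turn":[[0,0,0],[0,0,0],[0,0,0],[0,0,0],[0,0,0],[0,0,0],[0,0,0],[0,0,0],[0,0,0],[0,0,0]],"delta_pos":[[0,0,-0.02],[0,0,-0.02],[0,0,-0.02],[0,0,-0.02],[0,0,-0.02],[0,0,-0.01],[0,0,0],[0,0,0],[0,0,0],[0,0,0]],"hand":[-1,-1,-1,-1,-1,-1,-1,-1,-1,-1]}'
```

```text
time: 25.0
ee_pos: [0.5888, 0.2537, 0.1787]
tcp_rot: [-180.0, -0.0, 179.5]
wrist_force: [-2.0, -0.8, 9.4]
opening: 0.0431
```

```bash
python3 -m jog '{"turn":[[0,0,0],[0,0,0],[0,0,0],[0,0,0],[0,0,0],[0,0,0],[0,0,0],[0,0,0],[0,0,0],[0,0,0]],"delta_pos":[[0,0,-0.02],[0,0,-0.02],[0,0,0],[0,0,0],[0,0,0],[0,0,0],[0,0,0],[0,0,0],[0,0,0],[0,0,0]],"hand":[-1,-1,-1,-1,-1,-1,-1,-1,-1,-1]}'
```

```text
time: 26.0
ee_pos: [0.5888, 0.2536, 0.177]
tcp_rot: [180.0, -0.0, 179.5]
wrist_force: [-1.8, -1.3, 11.5]
opening: 0.0427
```

11.5 N means it is down about 6 mm. Turning anticlockwise 48° in steps.

```bash
python3 -m jog '{"turn":[[0,0,0.3],[0,0,0.5],[0,0,0.7],[0,0,0.7],[0,0,0.7],[0,0,0.6],[0,0,0.5],[0,0,0],[0,0,0],[0,0,0]],"delta_pos":[[0,0,0],[0,0,0],[0,0,0],[0,0,0],[0,0,0],[0,0,0],[0,0,0],[0,0,0],[0,0,0],[0,0,0]],"hand":[-1,-1,-1,-1,-1,-1,-1,-1,-1,-1]}'
python3 -c "
from h import *
print(bot.get_obs()['torque'],bot.get_obs()['q'])"
```

```text
time: 27.0
ee_pos: [0.5893, 0.2539, 0.1772]
tcp_rot: [-180.0, 0.1, -148.5]
wrist_force: [-0.2, -0.8, 10.7]
opening: 0.0434
[-0.14800247  0.10617159  0.07952344] [ 2.33270322e+01  1.70278579e+01  1.79920835e+01  9.08917013e+01
 -3.36219652e-02 -8.20498587e+00]
```

```bash
python3 -m jog '{"turn":[[0,0,0.5],[0,0,0.6],[0,0,0.6],[0,0,0.5],[0,0,0.3],[0,0,0],[0,0,0],[0,0,0],[0,0,0],[0,0,0]],"delta_pos":[[0,0,0],[0,0,0],[0,0,0],[0,0,0],[0,0,0],[0,0,0],[0,0,0],[0,0,0],[0,0,0],[0,0,0]],"hand":[-1,-1,-1,-1,-1,-1,-1,-1,-1,-1]}'
python3 -c "
from h import *
print(bot.get_obs()['torque'])
c=snap('wrist','w12.png')"
```

```text
time: 28.0
ee_pos: [0.5893, 0.2538, 0.1772]
tcp_rot: [-179.9, 0.0, -128.5]
wrist_force: [-0.6, -1.0, 10.2]
opening: 0.0431
[-0.20396728  0.0659216   0.09751654]
```

View pics/w12.png

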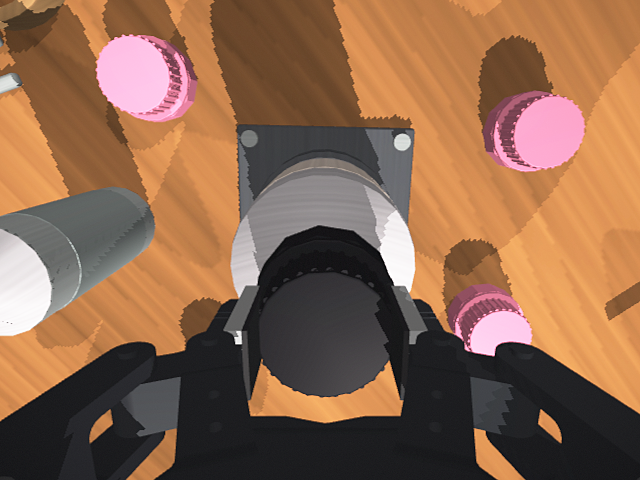

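Turned 52° with low torque. Lifting gently first.

```bash
python3 -m jog '{"turn":[[0,0,0],[0,0,0],[0,0,0],[0,0,0],[0,0,0],[0,0,0],[0,0,0],[0,0,0],[0,0,0],[0,0,0]],"delta_pos":[[0,0,0.04],[0,0,0.06],[0,0,0.06],[0,0,0.06],[0,0,0.06],[0,0,0.06],[0,0,0.06],[0,0,0],[0,0,0],[0,0,0]],"hand":[-1,-1,-1,-1,-1,-1,-1,-1,-1,-1]}'
```

```text
time: 29.05
ee_pos: [0.5886, 0.2537, 0.1956]
tcp_rot: [-180.0, -0.1, -128.5]
wrist_force: [0.5, -0.1, -1.5]
opening: 0.0427
```

Force is about -1 N, roughly the cap's weight, so it's free. Raising to the final height.

```bash
python3 -m jog '{"turn":[[0,0,0],[0,0,0],[0,0,0],[0,0,0],[0,0,0],[0,0,0],[0,0,0],[0,0,0],[0,0,0],[0,0,0]],"delta_pos":[[0,0,0.1],[0,0,0.2],[0,0,0.3],[0,0,0.3],[0,0,0.3],[0,0,0.2],[0,0,0.1],[0,0,0],[0,0,0],[0,0,0]],"hand":[-1,-1,-1,-1,-1,-1,-1,-1,-1,-1]}'
python3 -m jog '{"turn":[[0,0,0],[0,0,0],[0,0,0],[0,0,0],[0,0,0],[0,0,0],[0,0,0],[0,0,0],[0,0,0],[0,0,0]],"delta_pos":[[0,0,0],[0,0,0],[0,0,0],[0,0,0],[0,0,0],[0,0,0],[0,0,0],[0,0,0],[0,0,0],[0,0,0]],"hand":[-1,-1,-1,-1,-1,-1,-1,-1,-1,-1]}'
python3 - <<'E'
from h import *
c=snap('side','s13.png');W=cloud(c).reshape(-1,3);W=W[np.isfinite(W[:,2])];x,y,z=W.T
cv2.imwrite('pics/s13c.png',cv2.resize(c['frame'][80:260,220:420,::-1],None,fx=4,fy=3.3))
c=snap('top','t13.png')
c2=load('top13.png') if 0 else c
W=cloud(c).reshape(-1,3);W=W[np.isfinite(W[:,2])];x,y,z=W.T
U=(y<-.18)&(y>-.43)&(x>.5)&(x<.66);m=U&(z>.085)&(z<.104)&(x>.57);print('panel',np.round(np.percentile(x[m],[1,50,99])*1000))
E
```

```text
time: 30.05
ee_pos: [0.5886, 0.2536, 0.27]
tcp_rot: [180.0, -0.1, -128.5]
wrist_force: [-0.1, -0.2, -0.4]
opening: 0.0429
time: 31.05
ee_pos: [0.5887, 0.2537, 0.2708]
tcp_rot: [-180.0, -0.1, -128.5]
wrist_force: [-0.9, 0.6, -1.3]
opening: 0.0426
panel [591. 600. 652.]
```

View pics/s13c.png

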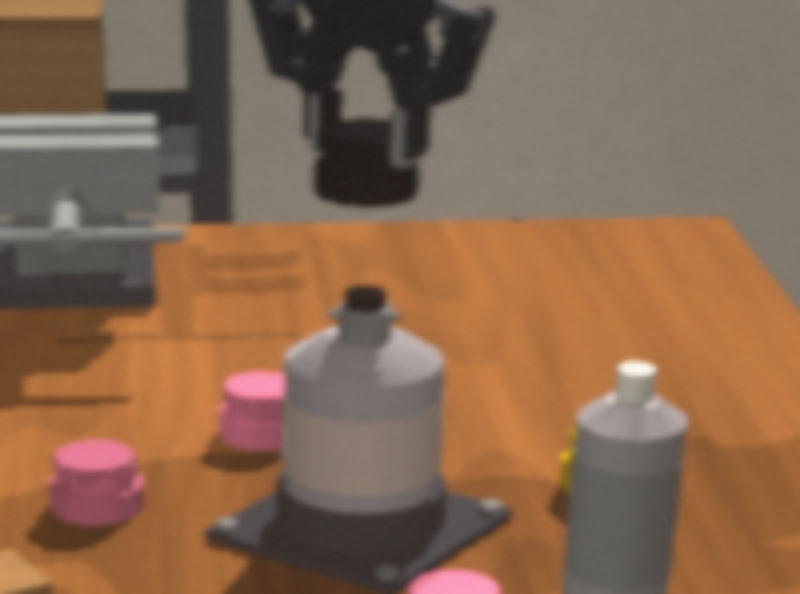

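View pics/t13.png

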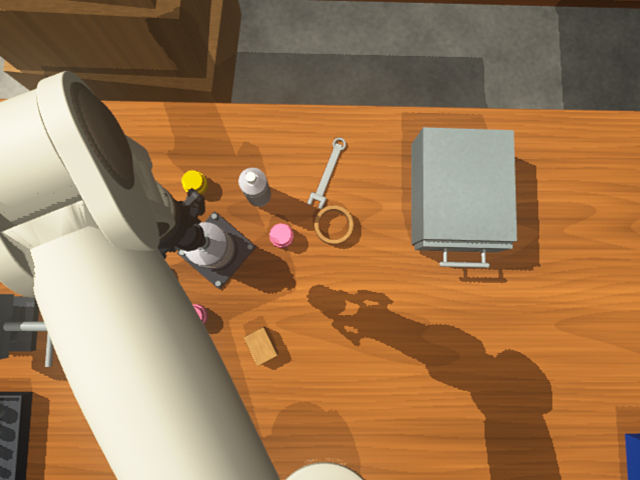

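The cap is held upright above the bare neck, the drawer is still shut, and the bystanders look where they were. Handing in.

```bash
python3 -c "
from h import *
print(ticket.job_done())"
```

```text
the job is handed in; nothing more can be done
None
```

The job is handed in at about 31 s of the 69 s allowed, and no step looked failed in my checks; the hand-in gave no verdict.

- **Pack and drawer:** I laid the pack flat on the drawer floor and let it go there (its top measured 57 mm above the bench, floor 22 mm plus 34 mm block). I then pushed the drawer by its handle to the hard stop, reaching 43 N at the fingertips. The last top view shows the drawer still shut.
- **Cap:** I pressed it down about 6 mm (11.5 N), turned it 52° anticlockwise and lifted it free with about 1 N of pull. At hand-in it was gripped and upright, its underside about 8 cm above the mouth of the flask. That height comes from the tool position, not a direct measurement of the cap.
- **Bystanders:** the tape roll, spray can, carton and spanner look unmoved in the last top view. I compared them by eye only.
- **Disagreement on the way:** my first approach yaw ran the last joint to its 180° limit, which shifted the tool about 1 cm sideways in free air. I switched to the equivalent half-turn grasp before touching anything.

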